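# Shuttle the circuit board to the inspection camera

### The arm

A 6-joint arm with a two-finger parallel gripper is mounted at the origin on the work surface. World frame = base frame: x ahead of the robot, y to its left, z up, the work surface at z = 0. Lengths are in mm, angles in rad, forces in N, time in s.
With the tool pointing down it reaches from about 350 to 975 mm from the base axis. Payload 4.9 kg.
Tool frame: the origin (TCP) lies on the centre line of the jaws, within the pads' length; the fingertips stand ahead of it and the grasp point (between the pads) lies 2 mm behind it (ctrl.tip_reach is the z of the fingertips in the tool frame, in mm); z points along the fingers, y is the line along which they close (so a half turn about z gives the same grasp; the last joint's range is limited). The gripper opens to 85 mm and grips with 20 to 120 N. Pads are 22 mm wide; open, the fingers measure 114 mm over their backs; the gripper's body (76 mm by 85 mm) begins 54 mm behind the grasp point. The pads swing forward as they close: fully open they stand 13 mm farther back than shut.
Start: joints at [1.002, 0.053, 1.613, -0, 1.476, -0.119], TCP at [271.728, 562.819, 248.304] pointing down, gripper open.
Joint ranges: [-3.01, 3.01], [-1.01, 2.22], [0.06, 2.58], [-1.02, 4.17], [0.09, 2.62], [-3.14, 3.14]. Speed limits (rad/s): [2.57, 2.57, 3.14, 3.14, 3.14, 3.14].

### API

Orientations are given as a 3x3 rotation matrix whose columns are the frame's x, y, z axes.
In Python, from plant import ctrl gives the robot as it stands. Calls block until the motion is done:
- ctrl.move_to(position, orientation): joint-space move of the TCP to a pose.
- ctrl.move_straight(position, orientation=None, vel=150, contact_N=None): straight line of the TCP; orientation=None keeps the orientation; vel is the mean speed in mm/s. With contact_N (N) it stops when the force on the tool has changed by that much, and returns True; else False.
- ctrl.movej(angles): joint-space move.
- ctrl.grip(opening, strength=None): finger opening in mm; strength is the grip in N (None keeps the last); returns when the fingers have stopped.
- ctrl.wait(seconds).
- ctrl.inverse_kinematics(position, orientation): joint angles nearest the present ones, or None.
- ctrl.read_camera(name): name is "scene" or "top"; returns a dict with "frame" (400x640x3 uint8, blue, green, red), "vertical_fov" (degrees; the focal length in pixels is half the picture's height over the tangent of half this angle, whatever the lens; pixels are square), "cx", "cy" (the principal point, pixels), "position" and "orientation" of the camera in the world. Camera axes: x right, y down, z forward; pixel columns grow to the right and rows downward; lengths in mm; the calibration is good to about 2 mm. A picture is of the moment at which its call begins. There is no depth.
A pose or a line that the arm cannot do raises ctrl.PlanningError and nothing moves.
- ctrl.finish_job(): hands the job in; it is judged then, once.
Trained networks look in a picture, given as the dict that the camera call returned (one of the last four; its "shot" number tells which), for a name from the list of things; names that differ only in an ending like _2 or _b are one class to them, and where a whole thing is asked for, a point or a joint stands for the part that bears it (a point fixed in the world has none). Each returns a list of dicts, best first, with "p" (0 to 1); they miss things now and then, are a little off and sometimes report something else, mostly with a low value. They report only what shows in the picture. A call takes as long as a camera call.
- ctrl.boxes_of(picture, thing): "position" ([column, row] as shares, 0 to 1, of the picture: columns of its width, rows of its height, amid what is visible of it).
Readings, each from a call of its own:
- ctrl.current_clock(): time.
- ctrl.current_qpos(): joint angles.
- ctrl.current_joint_velocities(): joint speeds.
- ctrl.current_joint_efforts(): joint torques, N m.
- ctrl.current_tcp_pos(): TCP position.
- ctrl.current_orientation(): TCP orientation.
- ctrl.current_ft_force(): force on the tool from outside, world axes, zero at the start.
- ctrl.current_torque(): the same for the moment, N m.
- ctrl.current_opening(): finger opening in mm.
- ctrl.current_grip_force(): force on a finger pad.
Only numpy, scipy, OpenCV 4.12 (cv2) and the standard library are available. Lean on these libraries where they do the work, as an engineer would, in place of code of your own. Each camera call takes 0.05 s, during which the arm holds its last target. There are 200 camera calls.

### The job

Press the lock key on the board carriage right down with a fingertip and keep it down while you push the carriage along its rail to the end stop at the camera end, then let the key spring up so that the carriage stays locked there, and move clear. Do not touch the circuit board, and leave the loose things on the bench where they are.

Things in the scene. Friction and masses are not known exactly. Their poses are not given: they have to be found in the camera images.
- stage: board shuttle fixed to the table: base plate x -100 to +220 mm, y +-180 mm, 12 mm thick. Origin on the table, mid rail. Its y axis runs along the rail from the loading end (-y) to the inspection end (+y), where a 62 mm high cross bar is the end stop; +x is away from the robot. A camera on a post stands at its far corner (x +140 to +225, y +105 to +175 mm), 185 mm high
- carriage (a joint): position of the carriage along the rail, m: 0 at the loading end, 0.150 hard against the end stop (towards the stage's +y). Locked, it has about +-1 mm of play; unlocked, it slides with 1 to 2 N. A grey plate, 240 mm across the rail by 130 mm along it, top 46 mm above the table; it cannot leave the rail
- lock_key (a joint): travel of the spring lock key on the carriage, m: 0 is up (locked), 0.007 fully down. It springs back when let go (3 N at the start of travel, 5 N at the bottom); the carriage is free only while the key is more than 0.0045 down. Let go, it rises and locks the carriage in the nearest of the notches 8 mm apart; the last one is at the end stop
- key_top (a point): centre of the top face of the lock key, moves with it (62 mm above the table when up): a flat ribbed black key, 40 mm across the rail (stage x) by 36 mm along it (stage y), on the carriage's side nearest the robot, at stage x -55 mm. A low dark frame around it rises to 50 mm above the table
- lug_top (a point): middle of the top edge of the thumb lug, 92 mm above the table: an upright plate 36 mm across the rail and 8 mm thick, fixed to the carriage just beyond the key on its stage +y side. Its near face is 26 mm from the key's centre, so a fingertip that presses the key can also push against it
- board: green circuit board 145 x 118 mm screwed on the carriage, over stage x +2 to +148 mm, its top 58 and its parts up to 69 mm above the table. Origin under the middle of the carriage, at stage x 0, on the table. At its near corner stands a small black thumb screw of the carriage, top 70 mm
- flux_bottle: bystander: small capped bottle, 38 mm across, 85 mm high; origin at the middle of its underside
- parts_cup: bystander: open round cup, 60 mm across, 50 mm high; origin at the middle of its underside
- solder_spool: bystander: flanged spool standing on its flat side, 54 mm across, 41 mm high; origin at the middle of its underside
- screwdriver: bystander: lying screwdriver, 160 mm long, on the table on the robot's side of the stage; origin near the middle of its underside
- chip_tray: bystander: low divided tray, 110 x 75 x 22 mm; origin at the middle of its underside
- marker_pen: bystander: lying pen, 130 mm long, 14 mm thick, beside the loading end of the stage; origin near the middle of its underside
- heatsink: bystander: loose finned metal block, 34 x 34 x 23 mm, standing on the stage's base plate on its far (+x) side; origin at the middle of its underside

How it is judged (in metres and radians):
On the way, in this order (a step that is already met when the one before it is completed fails the run):
1. the lock key is pressed down while the carriage is still near the loading end (value of joint lock_key above 0.005 m and value of joint carriage below 0.075 m), for 0.1 s.
2. the key is held down half way along the rail (value of joint lock_key above 0.0042 m and value of joint carriage between 0.08 and 0.14 m), for 0.02 s.
3. the carriage is at the end stop with the key still down (value of joint lock_key above 0.0042 m and value of joint carriage above 0.146 m), for 0.1 s.
At the end, for the whole second after the job is handed in: the carriage is within 3 mm of the end stop and at rest, and the lock key has sprung up (within 1.5 mm of its top), locking it there (value of joint carriage above 0.147 m and value of joint lock_key below 0.0015 m and linear speed of board below 0.01 m/s); the robot touches nothing.
It fails at once if the circuit board is touched (more than 1 N) (contact force between any of the fingers, the arm and board above 1 N).
It fails at once if a loose thing on the bench is lifted, carried or shifted by more than 20 mm (distance of any of flux_bottle, parts_cup, solder_spool, screwdriver, chip_tray, marker_pen, heatsink from where it was at the start of the episode above 0.02 m).
It also fails if it takes over 35 s, if anything falls off the work surface, if the arm or the gripper's body presses on something with over 40 N, if the wrist force passes 120 N, or if a joint passes its speed limit or range.

## Working session

There is one attempt and no reset: what is moved stays moved. The work goes in short steps, each a Python script; the robot and the scene stay as the last script left them, time stands still between calls to the robot, and variables do not carry over. Pictures are saved under pics/ and viewed, at most 10 in all, crops included, and the job is handed in when it is done.

```bash
mkdir -p pics; ls
cat > h.py <<'E'
import numpy as np, cv2
from plant import ctrl
def ray(p,px):
    f=200/np.tan(np.radians(p["vertical_fov"])/2)
    d=np.array([(px[0]-p["cx"])/f,(px[1]-p["cy"])/f,1.0])
    d=np.array(p["orientation"])@d
    return np.array(p["position"]),d
def atz(p,px,z):
    o,d=ray(p,px); return o+d*(z-o[2])/d[2]
def proj(p,X):
    f=200/np.tan(np.radians(p["vertical_fov"])/2)
    c=np.array(p["orientation"]).T@(np.array(X,float)-np.array(p["position"]))
    return np.array([p["cx"]+f*c[0]/c[2],p["cy"]+f*c[1]/c[2]])
Z=dict(key_top=62,lug_top=92,board=64,stage=12,flux_bottle=45,parts_cup=30,solder_spool=20,screwdriver=10,chip_tray=11,marker_pen=7,heatsink=23)
E
python3 - <<'E'
from h import *
np.set_printoptions(precision=1,suppress=True)
print(ctrl.tip_reach, ctrl.current_clock())
for n in ("top","scene"):
    p=ctrl.read_camera(n); cv2.imwrite(f"pics/{n}0.png",p["frame"])
    print(n,np.array(p["position"]),p["vertical_fov"],p["cx"],p["cy"])
    for t in Z:
        for b in ctrl.boxes_of(p,t)[:2]:
            px=np.array(b["position"])*[640,400]
            print(t,round(b["p"],2),px,atz(p,px,Z[t]))
print(ctrl.current_clock())
E
```

```text
pics
17.0 0.0
top [ 464.3    3.9 1012.2] 48.392145077622054 317.19856668257717 201.25715695638527
key_top 0.85 [359.5 268.9] [454.5 -91.4  62. ]
key_top 0.28 [441.8 256.3] [ 477.9 -267.    62. ]
lug_top 0.92 [366.7 228.4] [ 537.5 -105.9   92. ]
board 0.94 [371.5 209.8] [ 579.5 -120.9   64. ]
board 0.6 [366.4 229.5] [ 537.4 -108.5   64. ]
stage 0.97 [353.4 219.9] [563.6 -86.   12. ]
flux_bottle 0.57 [481.9 228.1] [ 537.7 -363.    45. ]
parts_cup 0.65 [476.5 276.7] [ 433.  -349.4   30. ]
solder_spool 0.9 [228.9 254.9] [489.6 192.3  20. ]
screwdriver 0.98 [392. 323.] [ 335.6 -164.3   10. ]
chip_tray 0.62 [242.6 195. ] [624.6 164.4  11. ]
marker_pen 0.61 [443.2 253.9] [ 484.  -286.1    7. ]
heatsink 0.83 [392.9 162.6] [ 691.9 -178.7   23. ]
scene [1314.6 -295.7  675.3] 52.65222634214852 317.50569905616373 202.8040922058922
key_top 0.58 [250.3 199.9] [ 465.2 -103.6   62. ]
lug_top 0.73 [257.1 223.4] [ 602.1 -126.5   92. ]
lug_top 0.53 [157.1 229. ] [ 522.  -336.8   92. ]
board 0.76 [260.6 229.7] [ 593.9 -118.2   64. ]
stage 0.97 [275.  243.2] [597.1 -87.7  12. ]
flux_bottle 0.64 [152.4 254.1] [ 545.8 -361.4   45. ]
parts_cup 0.93 [154.3 229.1] [ 434.9 -347.6   30. ]
solder_spool 0.69 [351.  191.1] [492.3 180.8  20. ]
screwdriver 0.72 [215.2 195.9] [ 329.8 -172.3   10. ]
chip_tray 0.52 [260.2 231.5] [ 537.8 -106.    11. ]
marker_pen 0.49 [182.6 241.3] [ 484.4 -291.4    7. ]
heatsink 0.81 [250.1 277.8] [ 691.3 -179.    23. ]
1.2
```

Run:
```python
import cv2
i=cv2.imread("pics/top0.png")[120:320,240:500]
cv2.imwrite("pics/top0c.png",cv2.resize(i,None,fx=3,fy=3,interpolation=cv2.INTER_CUBIC))
i=cv2.imread("pics/scene0.png")[140:300,170:370]
cv2.imwrite("pics/scene0c.png",cv2.resize(i,None,fx=3.7,fy=3.7,interpolation=cv2.INTER_CUBIC))
```

```text
(no output)
```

View pics/top0c.png

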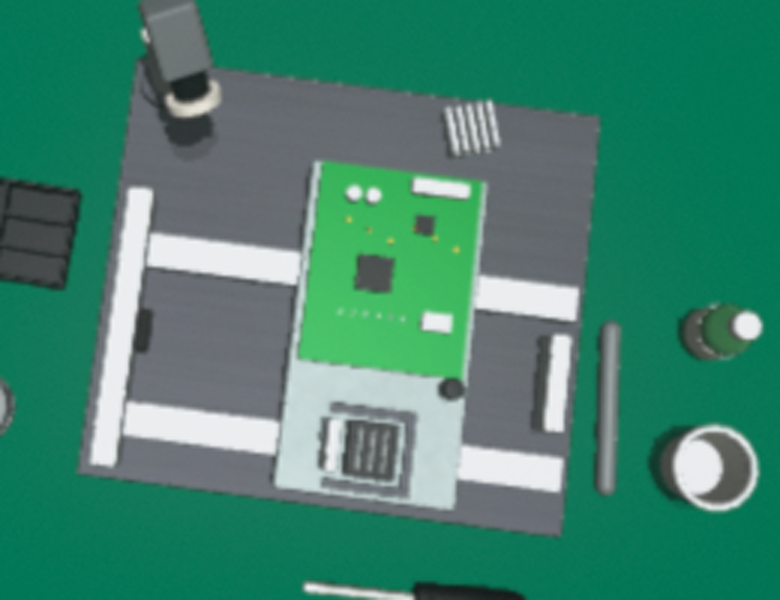

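View pics/scene0c.png

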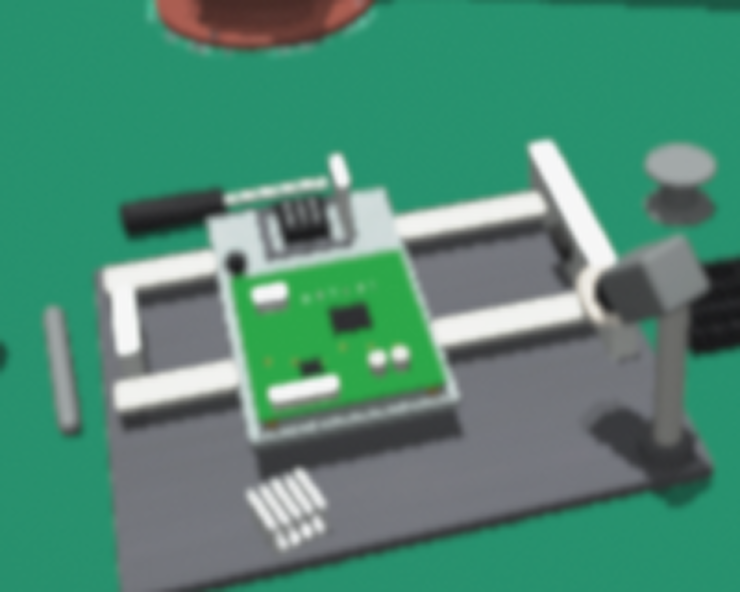

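The top crop shows the carriage at the right (loading) end, with the key near full-frame pixel (364,270) and the white lug just left of it at (350,268). The base plate corners in the crop are (138,65), (600,117), (562,535) and (80,472). The scene view confirms the lug and the clear approach from above; the camera post is far from the key's path.

Run:
```python
from h import *
np.set_printoptions(precision=1,suppress=True)
p=ctrl.read_camera("top")
c=np.array([[138,65],[600,117],[562,535],[80,472]])/3+[240,120]
W=np.array([atz(p,x,12)[:2] for x in c]); S=np.array([[220,180],[220,-180],[-100,-180],[-100,180]],float)
Sm,Wm=S.mean(0),W.mean(0); H=(S-Sm).T@(W-Wm); U,_,V=np.linalg.svd(H); R=(U@V).T
t=Wm-R@Sm; print("res",W-(S@R.T+t),"ang",np.arctan2(R[1,0],R[0,0]),t)
for nm,px,z in (("key",(372,450),62),("lug",(332,443),92),("keydet",None,62)):
    q=np.array([359.5,268.9]) if px is None else np.array(px)/3+[240,120]
    w=atz(p,q,z); print(nm,w,"stage",R.T@(w[:2]-t))
np.savez("stage.npz",R=R,t=t)
# detail overlay: predicted key outline
for y0 in (-75,):
    for a in ((-75,-18),(-35,-18),(-35,18),(-75,18)):
        print(proj(p,[*(R@np.array([a[0],a[1]+y0])+t),62]))
i=cv2.resize(p["frame"][245:300,325:400],None,fx=10,fy=10,interpolation=cv2.INTER_CUBIC); cv2.imwrite("pics/key1.png",i)
z=np.array([0,0,-1.]); 
for s in (1,-1):
    x=s*np.array([*R[:,1],0]); O=np.column_stack([x,np.cross(z,x),z])
    for yy in (-75,75): print(s,yy,ctrl.inverse_kinematics([*(R@[-55,yy]+t),150],O))
```

```text
res [[-4.7 -1.1]
 [-0.8  0.7]
 [ 2.1  1.5]
 [ 3.4 -1.1]] ang -0.14085270441637063 [509.4 -81.4]
key [ 452.  -100.8   62. ] stage [-54.1 -27.3]
lug [457.6 -70.4  92. ] stage [-52.8   3.6]
keydet [454.5 -91.4  62. ] stage [-53.  -17.6]
[393.9 283.9]
[395.8 264.8]
[378.9 262.7]
[376.9 281.7]
1 -75 [-0.5 -0.3  2.1 -0.   1.3 -0.3]
1 75 [-0.2 -0.3  2.1 -0.   1.3 -0. ]
-1 -75 [-0.5 -0.3  2.1 -0.   1.3  2.8]
-1 75 [-0.2 -0.3  2.1 -0.   1.3  3.1]
```

View pics/key1.png

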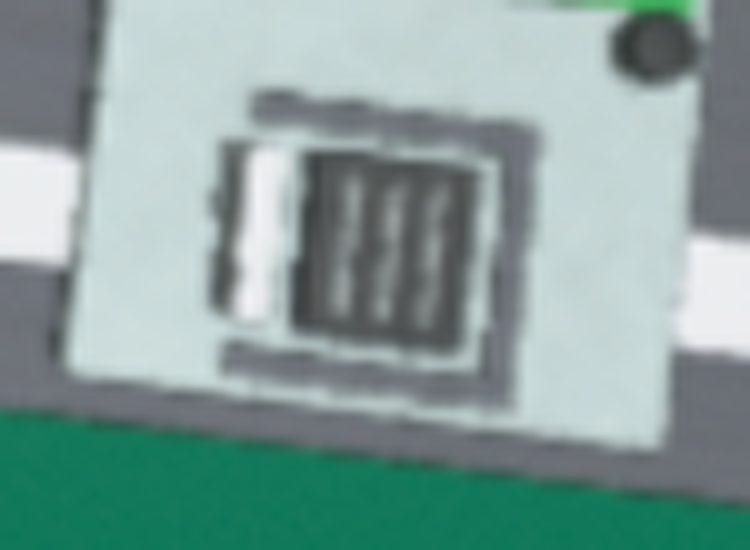

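The crop shows the key's ribs centred at about full pixel (363.6,270) and the lug's top at (351,268.5). The two agree with the stated 30 mm spacing. I'll shut the gripper, go above the key and press.

```bash
cat >> h.py <<'E'
import os
if os.path.exists("stage.npz"):
    d=np.load("stage.npz"); R,t=d["R"],d["t"]
    z=np.array([0,0,-1.]); x=np.array([*R[:,1],0]); O=np.column_stack([x,np.cross(z,x),z])
    def P(sx,sy,tipz): return np.array([*(R@[sx,sy]+t),tipz+ctrl.tip_reach])
E
python3 - <<'E'
from h import *
np.set_printoptions(precision=2,suppress=True)
ctrl.grip(0); print(ctrl.tip_reach,ctrl.current_opening())
ctrl.move_to(P(-54.5,-18,180),O)
ctrl.move_straight(P(-54.5,-18,68),vel=100)
print(ctrl.current_ft_force(),ctrl.current_clock())
p=ctrl.read_camera("scene"); q=ctrl.read_camera("top")
a=cv2.resize(p["frame"][150:240,200:300],None,fx=5,fy=5); b=cv2.resize(q["frame"][230:320,320:380],None,fx=5,fy=5)
cv2.imwrite("pics/pre.png",np.hstack([a,b]))
E
```

```text
17.0 0.15511635453577682
[-0.28  0.69  0.26] 5.7
```

View pics/pre.png

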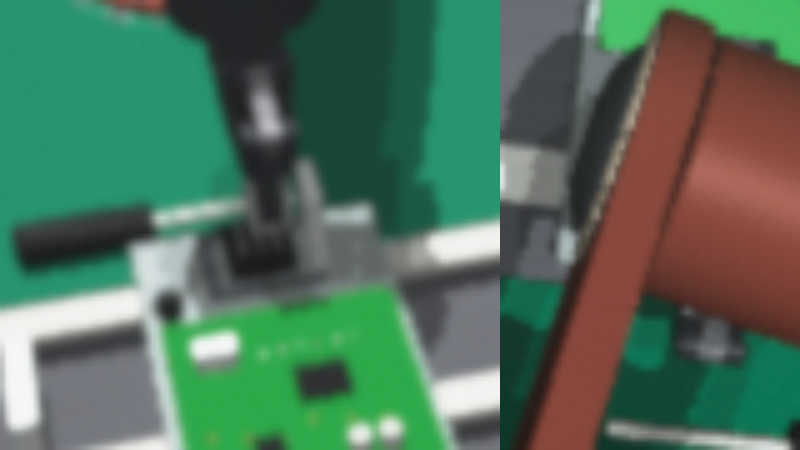

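The scene half shows the closed fingertips above the key, just short of the lug at crop pixel (310,220). Now I'll press.

Run:
```python
from h import *
np.set_printoptions(precision=2,suppress=True)
hit=ctrl.move_straight(P(-54.5,-18,50),vel=15,contact_N=10)
ctrl.wait(0.2)
print(hit,ctrl.current_tcp_pos()[2]-17,ctrl.current_ft_force(),ctrl.current_clock())
```

```text
True 55.03289148263576 [-0.5  -0.62  5.49] 6.8667
```

The key is at the bottom (tip at 55.0 mm, 5.5 N). I'll add a little preload and push along the rail to the stop.

Run:
```python
from h import *
np.set_printoptions(precision=2,suppress=True)
def st(m):
    q=np.array(ctrl.current_tcp_pos()); print(m,R.T@(q[:2]-t),q[2]-17,np.array(ctrl.current_ft_force()),ctrl.current_clock())
ctrl.move_straight(P(-54.5,-18,54.5),vel=10,contact_N=12); st("pre")
print(ctrl.move_straight(P(-54.5,-6,54.5),vel=20,contact_N=15)); st("lug")
print(ctrl.move_straight(P(-54.5,50,54.5),vel=50,contact_N=15)); st("mid")
```

```text
pre [-54.36 -18.02] 54.98812856633805 [-1.9   1.01  6.93] 7.1167
False
lug [-54.31  -6.17] 54.988131418672495 [-1.88 -0.1   5.63] 7.8667
False
mid [-54.03  50.04] 54.99746333256738 [-1.84  0.02  4.95] 9.1333
```

Run:
```python
from h import *
np.set_printoptions(precision=2,suppress=True)
def st(m):
    q=np.array(ctrl.current_tcp_pos()); print(m,R.T@(q[:2]-t),q[2]-17,R.T@np.array(ctrl.current_ft_force())[:2],ctrl.current_ft_force()[2],ctrl.current_clock())
print(ctrl.move_straight(P(-54.5,130,54.3),vel=40,contact_N=15)); st("end")
ctrl.wait(0.3); st("hold")
p=ctrl.read_camera("scene")
cv2.imwrite("pics/end.png",cv2.resize(p["frame"][140:290,190:370],None,fx=4,fy=4))
```

```text
True
end [-53.62  92.89] 55.11188826605324 [-0.09 -1.72] 3.775213834732007 10.3
hold [-53.59  92.88] 55.32588007590839 [-0.66 -2.15] 4.14667883990798 10.6
```

View pics/end.png

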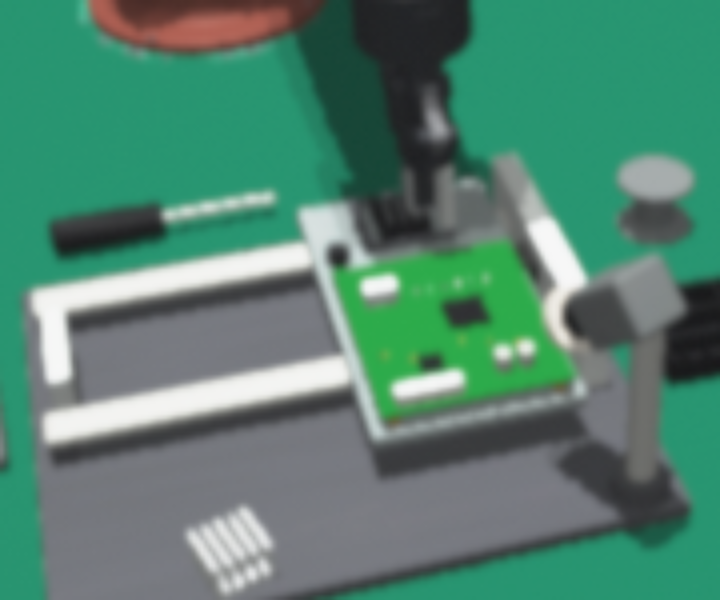

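The picture shows the carriage's right edge up against the end bar at crop (550,270), with the key still held. I'll check with a second, firmer push before letting go.

Run:
```python
from h import *
np.set_printoptions(precision=2,suppress=True)
def st(m):
    q=np.array(ctrl.current_tcp_pos()); print(m,R.T@(q[:2]-t),q[2]-17,R.T@np.array(ctrl.current_ft_force())[:2],ctrl.current_ft_force()[2],ctrl.current_clock())
ctrl.move_straight(P(-54.5,92.9,54.3),vel=10,contact_N=15); st("down")
print(ctrl.move_straight(P(-54.5,104,54.3),vel=15,contact_N=22)); st("push")
ctrl.wait(0.3); st("hold")
```

```text
down [-53.67  92.87] 54.974322115769226 [ 0.7  -1.38] 5.90175350868116 10.9083
True
push [-53.66  92.73] 55.12638894666567 [-0.84 -1.83] 3.2286672121410795 11.3333
hold [-53.62  92.7 ] 55.20271601776547 [-0.09 -0.69] 2.189509215428416 11.6333
```

It is hard against the stop, so I'll release the key straight up and check.

Run:
```python
from h import *
np.set_printoptions(precision=1,suppress=True)
ctrl.move_straight(P(-53.6,92.7,120),vel=60)
ctrl.move_straight(P(-53.6,92.7,240),vel=150)
ctrl.move_to([272,400,260],O)
p=ctrl.read_camera("top")
for n in ("key_top","lug_top","screwdriver","solder_spool","heatsink"):
    for b in ctrl.boxes_of(p,n)[:1]:
        w=atz(p,np.array(b["position"])*[640,400],Z[n]); print(n,b["p"],w,R.T@(w[:2]-t))
print(ctrl.current_ft_force(),ctrl.current_clock())
cv2.imwrite("pics/fin.png",cv2.resize(p["frame"][120:320,240:500],None,fx=3,fy=3,interpolation=cv2.INTER_CUBIC))
```

```text
key_top 0.6 [463.3   6.1  62. ] [-57.9  80.1]
lug_top 0.68 [552.5  -4.4  92. ] [31.8 82.2]
screwdriver 0.82 [ 334.8 -159.5   10. ] [-161.9 -101.8]
solder_spool 0.82 [490.5 188.3  20. ] [-56.6 264.4]
heatsink 0.68 [ 429.3 -352.7   23. ] [ -41.2 -279.8]
[-0.9 -0.1 -0.1] 15.6917
```

View pics/fin.png

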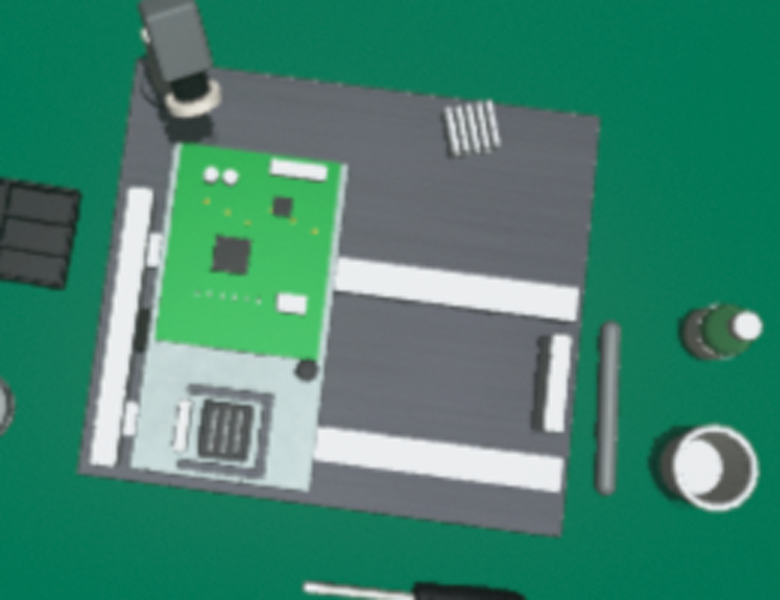

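The carriage sits against the end stop bumper at (143,330), with the key at (226,430). The loose things are where they were and the arm is clear, so I'll hand in.

```bash
python3 -c "
from plant import ctrl
print(ctrl.finish_job())"
```

```text
the job is handed in; nothing more can be done
None
```

I pressed the key, pushed the carriage hard against the end stop with it held down, released it and moved clear at about 16 s; the last picture shows the carriage at the stop and the visible loose things unmoved, but I didn't measure the key's height, and the hand-in gave no verdict.

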